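Drive a steamer-lid peg home with a spring punch

TASK

Mend the bamboo steamer lid that sits in the spring punch: draw the punch's upright handle back only until the hidden catch holds it by itself (do not force it on against the overdraw buffer), let go of the handle, then press the thumb trigger gently so that the striker flies and knocks the bamboo peg flush into the lid's rim. Cock it fully before firing; the peg must be struck by the released striker, never pushed in by hand, and nothing else on the counter may be moved.

Things in the scene. Friction and masses are not known exactly. Their poses are not given: they have to be found in the camera images.
- punch: Spring punch screwed to the counter: steel bed 310 x 90 x 12 mm, aluminium housing 65 mm wide, 88 mm high, and a wooden cradle with the steamer lid. Origin on the counter under the housing's front part, z up, +x the striking direction (to the lid), -x the direction of drawing. Housing x -55 to +20 mm, bed -190 to +120, resting hammer face at +75, peg's outermost end +78, lid centre +181.
- striker (a joint): How far the striker is drawn back, m: 0 at rest, grows as the handle goes along the punch's -x; end stop 0.055. Sprung: the pull grows 0.42 N per mm from nothing at 0. Let go before the catch holds, it flies forward. Once caught, it eases forward 1 mm or more onto the sear and the pull on the handle vanishes. When fired it overshoots to about -10 mm, strikes the peg and springs back to 0.
- hood_top (a point): Centre of the housing's flat top (hood). Hidden under it is the catch: at 26 to 44 mm of draw, different each time, a sear drops in front of a lug on the rod. Over the last 20 mm before it the sear rides up (1 to 2 N more pull); the draw must go 1 to 1.5 mm past the catch point for it to drop. The overdraw buffer is met 3 mm past the catch point.
- handle_grip (a point): Point inside the upright black cocking handle to hold it by. The post is 14 mm thick along the draw and 20 mm wide, its top 18 mm above this point and 118 mm above the counter; it stands on the striker rod (14 mm thick, axis 45 mm above the counter) and is free on all sides above it. At rest the housing begins 43 mm in front of it.
- trigger (a joint): Angle of the sear lever in rad: 0 at rest, grows as the thumb pad is pressed down (stop at 0.36). With the striker cocked it lets go at about 0.2 to 0.25 rad, which is 8 to 10 mm of pad travel; that takes about 6 to 10 N.
- trigger_top (a point): Centre of the top face of the black thumb pad (28 mm across, 26 mm along the punch) of the trigger, in front of the housing, 76 mm above the counter at rest; pressed straight down.
- buffer (a joint): Compression of the overdraw buffer behind the lug in the housing, in m: 0 when untouched, 2 N per mm, at most 0.006. It must not be compressed by more than 2 mm.
- peg (a joint): How far the peg has gone in from its outermost position, in m: 0.008 is flush with the lid's rim; it starts at 0 to 0.003. It is a tight fit (about 5 N).
- peg_head (a point): Centre of the outer end of the bamboo peg, 10 mm thick, level, standing out of the lid's rim towards the striker, 45 mm above the counter. The resting hammer face stands at x = +75 mm of the punch, 3 mm or more short of it.
- lid: The bamboo steamer lid, fixed in the cradle: 190 mm across, rim 44 mm high, domed, its loop reaching 102 mm above the counter. Origin at the centre of its underside, 22 mm above the counter.
- plate: White porcelain plate, 180 mm across, 20 mm high; a bystander, origin at the centre of its underside
- ladle: Stainless steel ladle, 260 mm long, bowl 80 mm across, 32 mm high; a bystander, origin under the centre of its bowl, its handle along its -x
- herb_box: Round white plastic herb box with a snap flap, 94 mm across, 61 mm high; a bystander, origin at the centre of its underside
- timer: White push-button timer, 68 mm across, 29 mm high; a bystander, origin at the centre of its underside
- tumbler: Glass tumbler, 72 mm across, 105 mm high; a bystander, origin at the centre of its underside
- bowl: Small blue bowl, 110 mm across, 45 mm high; a bystander, origin at the centre of its underside
- jar: Amber glass jar, 66 mm across, 90 mm high; a bystander, origin at the centre of its underside

How it is judged:
By the outcome, as a careful person would: the job done as asked, in the order asked, and still so for the second after the job is handed in, with the robot touching nothing.
It also fails if it takes over 70 s, if anything falls off the work surface, if the arm or the gripper's body presses on something with over 40 N, if the wrist force passes 120 N, or if a joint passes its speed limit or range.

ROBOT

A 6-joint arm with a two-finger parallel gripper is mounted at the origin on the work surface. World frame = base frame: x ahead of the robot, y to its left, z up, the work surface at z = 0. Lengths are in m, angles in rad, forces in N, time in s.
With the tool pointing down it reaches from about 0.275 to 0.725 m from the base axis. Payload 15.9 kg.
Tool frame: the origin (TCP) lies on the mounting face of the last link; the fingertips stand 173 mm ahead of it and the grasp point (between the pads) lies robot.hold_point_z ahead of it (robot.hold_point_z is the distance from the TCP to the grasp point, in m); z points along the fingers, y is the line along which they close (so a half turn about z gives the same grasp; the last joint's range is limited). The gripper opens to 85 mm and grips with 20 to 120 N. Pads are 22 mm wide; open, the fingers measure 114 mm over their backs; the gripper's body (76 mm by 85 mm) begins 54 mm behind the grasp point. The pads swing forward as they close: fully open they stand 13 mm farther back than shut.
Start: joints at [1.163, 0.213, -0.034, 1.323, 0, 1.571], TCP at [0.198, 0.459, 0.405] pointing down, gripper open.
Joint ranges: [-2.98, 2.98], [-0.74, 1.72], [-1.14, 1.35], [-2.1, 2.04], [-1.57, 1.44], [-3.14, 3.14]. Speed limits (rad/s): [1.89, 1.89, 2.39, 2.57, 3.14, 3.14].

INTERFACE

Orientations are given as a unit quaternion [w, x, y, z].
In Python, from cell import robot, cams, workorder gives the robot as it stands.
- The arm moves only by the tool move_arm, never from a script. Its argument "rows" is a list of rows, each an object of numbers: "x", "y", "z": the shift along the world's x, y, z normalised to -1 to 1, where 1 is 40 cm; "rx", "ry", "rz": the turn, a rotation vector about the world's x, y, z normalised to -1 to 1, where 1 is 45 degrees; "fingers": the opening, from -1 (shut) to 1 (fully open). A call has 1 to 10 rows; each row is the pose to reach, as a shift and turn from the pose commanded when the call began; what a row does not reach only later rows make up. A row lasts 1/10 s, in which the tool goes at most 50 mm and 8.59 degrees, less where a joint would pass 70% of its speed; a pose out of reach is approached as far as the arm can. A call with a number of a shift or a turn outside -1 to 1 is refused whole. A call with a gripper value outside its range is refused whole. The fingers move at their own pace and stop on an object; the grip force is fixed at half the most. Time passes only in rows, so rows that repeat a pose let the fingers close. It gives the time, the measured TCP pose, the force, the opening and the grip force at its end, in the units of the state.
- robot.sense(): the state, without advancing time (a new reading comes with each control period).
- cams.camera(name): name is "scene" or "top" or "wrist"; returns a dict with "pixels" (400x640x3 uint8, red, green, blue), "K" (3x3 intrinsics, pixels), "world_to_cam" (4x4, takes a point from world to camera coordinates); the wrist camera has in their place "hand_eye" (4x4, takes a point from camera to tool coordinates, whose origin is the TCP and whose axes are the flange's). Camera axes: x right, y up, looking along -z (the intrinsics and any distortion apply to the point x, -y, -z); pixel columns grow to the right and rows downward; lengths in m; the calibration is good to about 2 mm. A picture is of the moment at which its call begins: read the wrist's pose just before it. There is no depth.
- workorder.finish_job(): hands the job in; it is judged then, once.
The state is a dict: "t": time; "qpos": joint angles; "joint_velocities": joint speeds; "joint_efforts": joint torques, N m; "ee_pos": TCP position; "orientation": TCP orientation; "contact_force": force on the tool from outside, world axes, zero at the start; "moment": the same for the moment, N m; "opening": finger opening in m; "grip_force": force on a finger pad.
Only numpy, scipy, OpenCV 4.12 (cv2) and the standard library are available. Lean on these libraries where they do the work, as an engineer would, in place of code of your own. Each camera call takes 0.05 s, during which the arm holds its last target. There are 200 camera calls.

## Working session

There is one attempt and no reset: what is moved stays moved. The work goes in short steps, Python scripts to look and compute and a tool call to move; the robot and the scene stay as the last step left them, time stands still between calls to the robot, and variables do not carry over. Pictures are saved under pics/ and viewed, at most 10 in all, crops included, and the job is handed in when it is done.

Besides the shell and the picture viewer there is one more tool, called after "Call:" in YAML: its name, and indented under it one key for each argument. move_arm: Moves the arm, as the interface text tells. Scaled input: -1 to 1 covers 40 cm each way for a shift and 45 degrees each way for a turn. Its arguments: {"type":"object","properties":{"rows":{"type":"array","items":{"type":"object","properties":{"x":{"type":"number"},"y":{"type":"number"},"z":{"type":"number"},"rx":{"type":"number"},"ry":{"type":"number"},"rz":{"type":"number"},"fingers":{"type":"number"}}}}},"required":["rows"]}

```bash
mkdir -p pics; ls
python3 - <<'E'
from cell import robot,cams
import cv2,numpy as np
s=robot.sense();print(s,robot.hold_point_z)
for n in("scene","top"):
    c=cams.camera(n);cv2.imwrite(f"pics/{n}0.png",c["pixels"][:,:,::-1]);print(n,c["K"],c["world_to_cam"],[k for k in c])
    np.savez(f"{n}.npz",K=c["K"],T=c["world_to_cam"],px=c["pixels"])
E
```

```text
pics
{'t': 0.0, 'qpos': array([ 1.16299419e+00,  2.13367820e-01, -3.50360570e-02,  1.32347446e+00,
       -1.78844481e-05,  1.57074728e+00]), 'joint_velocities': array([ 0.0001015 ,  0.00036725, -0.00055361,  0.00116864, -0.00048569,
       -0.00013551]), 'joint_efforts': array([-1.51387954e-03, -6.86161065e+01,  4.87116623e+01,  1.76744163e-02,
       -1.31516658e-04,  5.00196364e-06]), 'ee_pos': array([0.19824663, 0.45887591, 0.40421936]), 'orientation': array([-1.00804563e-04,  2.02467066e-01,  9.79288923e-01, -5.31604867e-04]), 'contact_force': array([-0.20095955,  0.35282634,  0.12924611]), 'moment': array([-0.0072182 ,  0.04914882, -0.05443998]), 'grip_force': 0.0, 'opening': 0.08510901155031278} 0.1547
scene [[384.10257564   0.         318.13497933]
 [  0.         384.10257564 202.42552361]
 [  0.           0.           1.        ]] [[-0.67318398  0.73947323 -0.00163504  0.34592372]
 [-0.63128433 -0.57353926  0.52204675  0.30956386]
 [ 0.38510184  0.35246569  0.8529153  -1.48100068]
 [ 0.          0.          0.          1.        ]] ['pixels', 'K', 'world_to_cam']
top [[464.74746248   0.         318.84690192]
 [  0.         464.74746248 205.9581977 ]
 [  0.           0.           1.        ]] [[ 2.28889826e-02 -9.99730163e-01  3.96167095e-03  4.46212645e-03]
 [ 9.84664546e-01  2.32292304e-02  1.72904989e-01 -5.86495436e-01]
 [-1.72950360e-01 -5.67023691e-05  9.84930541e-01 -1.69195209e+00]
 [ 0.00000000e+00  0.00000000e+00  0.00000000e+00  1.00000000e+00]] ['pixels', 'K', 'world_to_cam']
```

View pics/top0.png

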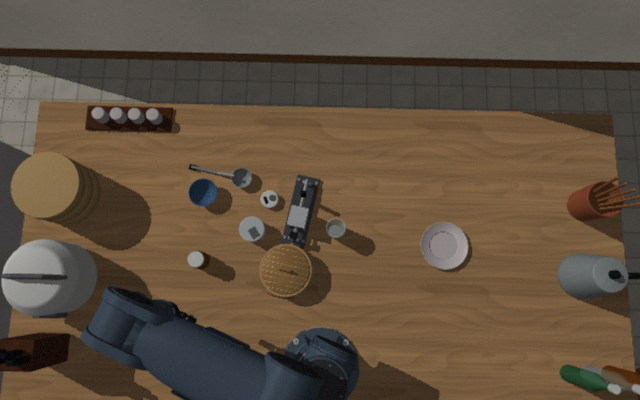

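View pics/scene0.png

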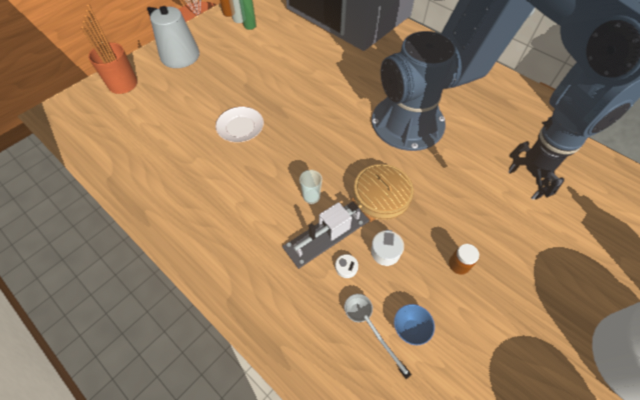

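The punch lies at about (300,212) in the top view and (328,235) in the scene view. The lid, at (285,271) in top, points towards the base. I'll enlarge both views.

Run:
```python
import cv2,numpy as np
a=cv2.imread("pics/top0.png")[165:305,250:350];b=cv2.imread("pics/scene0.png")[160:270,275:385]
f=lambda i,w:cv2.resize(i,None,fx=w,fy=w,interpolation=cv2.INTER_CUBIC)
A=f(a,4);B=f(b,3.6)
h=560;o=np.zeros((h,800,3),np.uint8);o[:,:400]=A;o[:396,402:402+396]=B[:396,:396]
cv2.imwrite("pics/crop1.png",o)
```

```text
(no output)
```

View pics/crop1.png

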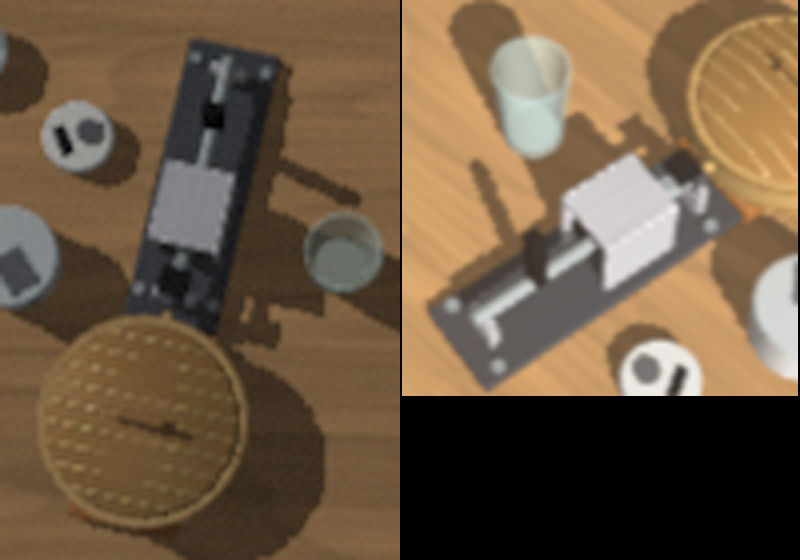

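Crop readings: in top, hood corners at (168,160), (236,170), (218,252) and (150,238), bed rear corners at (192,40) and (279,59), handle top at (214,112), pad at (176,280). In scene, hood corners at (562,202), (630,157), (676,206) and (608,243), bed corners at (430,308), (487,390) and (742,215). Next I'll fit the pose.

```bash
cat > h.py <<'E'
import numpy as np
from scipy.optimize import least_squares
C={n:np.load(f"{n}.npz") for n in("top","scene")}
def proj(n,P):
    p=np.atleast_2d(P)@C[n]["T"][:3,:3].T+C[n]["T"][:3,3];K=C[n]["K"]
    return np.c_[K[0,2]+K[0,0]*p[:,0]/-p[:,2],K[1,2]+K[1,1]*p[:,1]/p[:,2]]
def ray(n,uv,z):
    K,T=C[n]["K"],C[n]["T"];d=np.array([(uv[0]-K[0,2])/K[0,0],-(uv[1]-K[1,2])/K[1,1],-1.])
    R=T[:3,:3];o=-R.T@T[:3,3];d=R.T@d;return o+d*(z-o[2])/d[2]
def w(q,L):
    c,s=np.cos(q[2]),np.sin(q[2]);L=np.atleast_2d(L)
    return np.c_[q[0]+c*L[:,0]-s*L[:,1],q[1]+s*L[:,0]+c*L[:,1],L[:,2]]
E
python3 - <<'E'
from h import *
t=lambda a:np.array(a)/4+[250,165]-.0
s=lambda a:(np.array(a)-[402,0])/3.6+[275,160]
H=.0325
# striking dir is downwards in top img (-x world); image-left = +y world
top=[((-.055,-H,.088),t((168,160))),((-.055,H,.088),t((236,170))),((.02,H,.088),t((218,252))),((.02,-H,.088),t((150,238))),
((-.19,-.045,.012),t((192,40))),((-.19,.045,.012),t((279,59))),((.181,0,.066),t((143,420)))]
sc=[((-.055,H,.088),s((562,202))),((.02,H,.088),s((630,157))),((.02,-H,.088),s((676,206))),((-.055,-H,.088),s((608,243))),
((-.19,.045,.012),s((430,308))),((-.19,-.045,.012),s((487,390))),((.12,-.045,.012),s((742,215)))]
def res(q): return np.concatenate([(proj(n,w(q,[a for a,_ in S]))-[b for _,b in S]).ravel() for n,S in(("top",top),("scene",sc))])
r=least_squares(res,[.5,.05,3.0],loss="soft_l1");print(r.x,np.degrees(r.x[2]));print(res(r.x).reshape(-1,2).round(1))
c,sn=np.cos(r.x[2]),np.sin(r.x[2])
def loc(p):d=p-np.r_[r.x[:2],0];return np.array([c*d[0]+sn*d[1],-sn*d[0]+c*d[1]])
print("handle",loc(ray("top",t((214,108)),.118)),"pad",loc(ray("top",t((176,280)),.076)))
print("grip pred",w(r.x,[[-.105,0,.1]]))
for n,p,z in(("timer",(78,137),.029),("tumbler",(343,225),.105),("box",(12,255),.061)):
    P=ray("top",t(p),z);print(n,P,loc(P))
E
```

```text
[0.52268908 0.09747382 2.94459709] 168.71298580011984
[[-0.5 -0.5]
 [-0.2  0.8]
 [-0.3  0.1]
 [-0.7 -0.3]
 [-0.6 -1.2]
 [ 0.2 -1. ]
 [-0.  -0.1]
 [-0.5 -1.9]
 [ 0.1 -1.9]
 [ 0.5 -0.7]
 [-0.3  2.1]
 [-1.1  0.4]
 [-0.4 -0.5]
 [ 6.7 -5. ]]
handle [-0.10427136  0.00226467] pad [0.05149008 0.00115967]
grip pred [[0.62565828 0.07692281 0.1       ]]
timer [0.61160035 0.20648295 0.029     ] [-0.06585595 -0.12430285]
tumbler [ 0.52213582 -0.04424277  0.105     ] [-0.02719477  0.13908393]
box [0.49327447 0.25936242 0.061     ] [ 0.06053116 -0.15300038]
```

Call:
move_arm:
  rows:
    - {"x":0.535,"y":-0.48,"rz":0.27,"fingers":1}
    - {"x":0.535,"y":-0.48,"rz":0.27,"fingers":1}
    - {"x":0.535,"y":-0.48,"rz":0.27,"fingers":1}
    - {"x":0.535,"y":-0.48,"rz":0.27,"fingers":1}
    - {"x":0.535,"y":-0.48,"rz":0.27,"fingers":1}
    - {"x":0.535,"y":-0.48,"rz":0.27,"fingers":1}
    - {"x":0.535,"y":-0.48,"rz":0.27,"fingers":1}
    - {"x":0.535,"y":-0.48,"rz":0.27,"fingers":1}
    - {"x":0.535,"y":-0.48,"rz":0.27,"fingers":1}
    - {"x":0.535,"y":-0.48,"rz":0.27,"fingers":1}

```text
invalid input at $.rows[0]: expected keys x, y, z, rx, ry, rz, fingers
```

Call:
move_arm:
  rows:
    - {"x":0.5,"y":-0.475,"z":-0.1,"fingers":1}
    - {"x":0.5,"y":-0.475,"z":-0.1,"fingers":1}
    - {"x":0.5,"y":-0.475,"z":-0.1,"fingers":1}
    - {"x":0.5,"y":-0.475,"z":-0.1,"fingers":1}
    - {"x":0.5,"y":-0.475,"z":-0.1,"fingers":1}
    - {"x":0.5,"y":-0.475,"z":-0.1,"fingers":1}
    - {"x":0.5,"y":-0.475,"z":-0.1,"fingers":1}
    - {"x":0.5,"y":-0.475,"z":-0.1,"fingers":1}
    - {"x":0.5,"y":-0.475,"z":-0.1,"fingers":1}
    - {"x":0.5,"y":-0.475,"z":-0.1,"fingers":1}

```text
invalid input at $.rows[0]: expected keys x, y, z, rx, ry, rz, fingers
```

Run:
```python
from cell import robot,cams
import cv2,numpy as np
s=robot.sense();print(s["t"],s["ee_pos"],s["orientation"],s["contact_force"])
c=cams.camera("wrist");print(c["K"],c["hand_eye"])
np.savez("w1.npz",K=c["K"],E=c["hand_eye"],p=s["ee_pos"],q=s["orientation"])
cv2.imwrite("pics/w1.png",c["pixels"][:,:,::-1])
```

```text
0.1 [0.19826261 0.45888188 0.4042836 ] [-7.60512049e-05  2.02496105e-01  9.79282954e-01 -4.66290116e-04] [0.1568667  0.01116811 0.54603415]
[[301.05712491   0.         317.95284685]
 [  0.         301.05712491 203.05843535]
 [  0.           0.           1.        ]] [[ 1.22796694e-03  9.45350819e-01  3.26052636e-01  8.42991753e-02]
 [ 9.99998423e-01 -1.57929289e-03  8.12816058e-04 -9.82429996e-04]
 [ 1.28332894e-03  3.26051124e-01 -9.45351267e-01  3.16246509e-02]
 [ 0.00000000e+00  0.00000000e+00  0.00000000e+00  1.00000000e+00]]
```

View pics/w1.png

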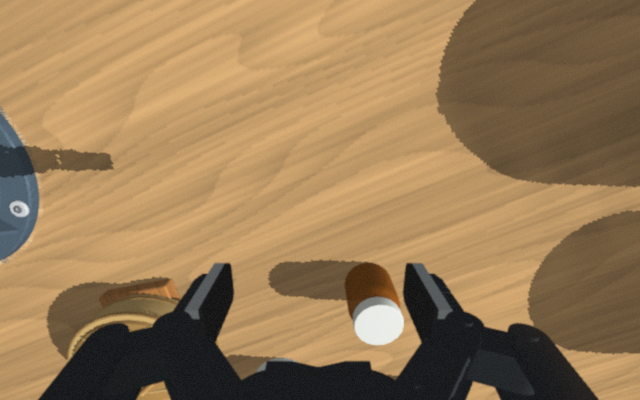

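Not moved (all keys are needed); this is the view from the start pose, showing the jar and lid edge. Moving now.

Call:
move_arm:
  rows:
    - {"x":0.535,"y":-0.48,"z":0,"rx":0,"ry":0,"rz":0.27,"fingers":1}
    - {"x":0.535,"y":-0.48,"z":0,"rx":0,"ry":0,"rz":0.27,"fingers":1}
    - {"x":0.535,"y":-0.48,"z":0,"rx":0,"ry":0,"rz":0.27,"fingers":1}
    - {"x":0.535,"y":-0.48,"z":0,"rx":0,"ry":0,"rz":0.27,"fingers":1}
    - {"x":0.535,"y":-0.48,"z":0,"rx":0,"ry":0,"rz":0.27,"fingers":1}
    - {"x":0.535,"y":-0.48,"z":0,"rx":0,"ry":0,"rz":0.27,"fingers":1}
    - {"x":0.535,"y":-0.48,"z":0,"rx":0,"ry":0,"rz":0.27,"fingers":1}
    - {"x":0.535,"y":-0.48,"z":0,"rx":0,"ry":0,"rz":0.27,"fingers":1}
    - {"x":0.535,"y":-0.48,"z":0,"rx":0,"ry":0,"rz":0.27,"fingers":1}
    - {"x":0.535,"y":-0.48,"z":0,"rx":0,"ry":0,"rz":0.27,"fingers":1}

```text
t: 1.15
ee_pos: [0.4116, 0.2677, 0.4047]
orientation: [-0.0, 0.097, 0.995, 0.0]
contact_force: [-0.8, 0.1, -0.8]
opening: 0.0854
grip_force: 0.0
```

Call:
move_arm:
  rows:
    - {"x":0.535,"y":-0.475,"z":-0.1,"rx":0,"ry":0,"rz":0,"fingers":1}
    - {"x":0.535,"y":-0.475,"z":-0.1,"rx":0,"ry":0,"rz":0,"fingers":1}
    - {"x":0.535,"y":-0.475,"z":-0.1,"rx":0,"ry":0,"rz":0,"fingers":1}
    - {"x":0.535,"y":-0.475,"z":-0.1,"rx":0,"ry":0,"rz":0,"fingers":1}
    - {"x":0.535,"y":-0.475,"z":-0.1,"rx":0,"ry":0,"rz":0,"fingers":1}
    - {"x":0.535,"y":-0.475,"z":-0.1,"rx":0,"ry":0,"rz":0,"fingers":1}
    - {"x":0.535,"y":-0.475,"z":-0.1,"rx":0,"ry":0,"rz":0,"fingers":1}
    - {"x":0.535,"y":-0.475,"z":-0.1,"rx":0,"ry":0,"rz":0,"fingers":1}
    - {"x":0.535,"y":-0.475,"z":-0.1,"rx":0,"ry":0,"rz":0,"fingers":1}

```text
t: 2.05
ee_pos: [0.6257, 0.0783, 0.365]
orientation: [0.0, 0.097, 0.995, 0.0]
contact_force: [1.0, 0.4, 0.5]
opening: 0.0856
grip_force: 0.0
```

```bash
cat > look.py <<'E'
import sys,cv2,numpy as np
from cell import robot,cams
n=sys.argv[1]
s=robot.sense();print(s["t"],s["ee_pos"],s["orientation"],s["contact_force"])
c=cams.camera("wrist")
np.savez(n+".npz",K=c["K"],E=c["hand_eye"],p=s["ee_pos"],q=s["orientation"])
cv2.imwrite(f"pics/{n}.png",c["pixels"][:,:,::-1])
E
python3 look.py w2
```

```text
2.05 [0.62567173 0.07830726 0.36503093] [3.06678877e-05 9.69105445e-02 9.95293089e-01 1.11312685e-04] [0.95834172 0.43934018 0.532989  ]
```

View pics/w2.png

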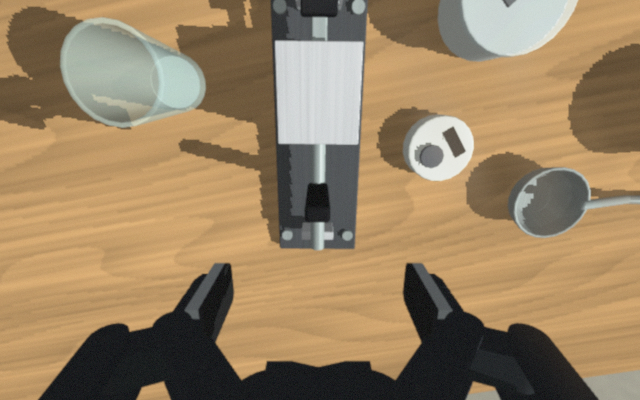

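The wrist view looks straight down the punch: hood corners (275,41), (364,41), (361,145), (276,145); bed rear corners (281,248), (354,248); handle black patch columns 306–330, rows 184–221.

```bash
cat > wfit.py <<'E'
from h import *
from scipy.spatial.transform import Rotation as Ro
def wproj(n,P):
    d=np.load(n+".npz");R=Ro.from_quat(np.r_[d["q"][1:],d["q"][0]]).as_matrix()
    p=(np.atleast_2d(P)-d["p"])@R; E=d["E"]; p=(p-E[:3,3])@E[:3,:3];K=d["K"]
    return np.c_[K[0,2]+K[0,0]*p[:,0]/-p[:,2],K[1,2]+K[1,1]*p[:,1]/p[:,2]]
E
python3 - <<'E'
from wfit import *
H=.0325
L=[(.02,H,.088),(.02,-H,.088),(-.055,-H,.088),(-.055,H,.088),(-.19,H*0+.045,.012),(-.19,-.045,.012)]
uv=[(275,41),(364,41),(361,145),(276,145),(281,248),(354,248)]
f=lambda q:(wproj("w2",w(q,L))-uv).ravel()
r=least_squares(f,[.523,.097,2.94]);print(r.x,np.degrees(r.x[2]));print(f(r.x).reshape(-1,2).round(1))
h=[(-.105+a,b,.118) for a in(-.007,.007) for b in(-.01,.01)]
print(wproj("w2",w(r.x,h)));print(w(r.x,[(-.105,0,.1),(.0515,0,.076)]))
E
```

```text
[0.52266141 0.09823532 2.94191118] 168.55909449159336
[[-0.4 -0.8]
 [ 0.  -0.2]
 [-2.2 -0.2]
 [ 2.4 -0.7]
 [-1.1  1.4]
 [ 1.4  1.9]]
[[330.96103867 224.28736297]
 [305.17404065 224.1164601 ]
 [331.34510898 207.30554412]
 [305.04428201 207.12927791]]
[[0.62557504 0.07740782 0.1       ]
 [0.47218472 0.10845071 0.076     ]]
```

Call:
move_arm:
  rows:
    - {"x":0,"y":-0.0025,"z":-0.1,"rx":0,"ry":0,"rz":0,"fingers":1}
    - {"x":0,"y":-0.0025,"z":-0.18,"rx":0,"ry":0,"rz":0,"fingers":1}
    - {"x":0,"y":-0.0025,"z":-0.24,"rx":0,"ry":0,"rz":0,"fingers":1}
    - {"x":0,"y":-0.0025,"z":-0.27,"rx":0,"ry":0,"rz":0,"fingers":1}
    - {"x":0,"y":-0.0025,"z":-0.28,"rx":0,"ry":0,"rz":0,"fingers":1}
    - {"x":0,"y":-0.0025,"z":-0.28,"rx":0,"ry":0,"rz":0,"fingers":1}
    - {"x":0,"y":-0.0025,"z":-0.28,"rx":0,"ry":0,"rz":0,"fingers":1}

```text
t: 2.8
ee_pos: [0.6267, 0.0762, 0.2541]
orientation: [0.001, 0.098, 0.995, 0.0]
contact_force: [-0.0, -0.4, 0.1]
opening: 0.0854
grip_force: 0.0
```

Call:
move_arm:
  rows:
    - {"x":0,"y":0,"z":0,"rx":0,"ry":0,"rz":0,"fingers":-1}
    - {"x":0,"y":0,"z":0,"rx":0,"ry":0,"rz":0,"fingers":-1}
    - {"x":0,"y":0,"z":0,"rx":0,"ry":0,"rz":0,"fingers":-1}
    - {"x":0,"y":0,"z":0,"rx":0,"ry":0,"rz":0,"fingers":-1}
    - {"x":0,"y":0,"z":0,"rx":0,"ry":0,"rz":0,"fingers":-1}
    - {"x":0,"y":0,"z":0,"rx":0,"ry":0,"rz":0,"fingers":-1}
    - {"x":0,"y":0,"z":0,"rx":0,"ry":0,"rz":0,"fingers":-1}
    - {"x":0,"y":0,"z":0,"rx":0,"ry":0,"rz":0,"fingers":-1}

```text
t: 3.6
ee_pos: [0.6267, 0.077, 0.2532]
orientation: [0.001, 0.097, 0.995, 0.001]
contact_force: [2.8, 10.8, 2.2]
opening: 0.0192
grip_force: 60.0
```

Call:
move_arm:
  rows:
    - {"x":0,"y":0.0025,"z":0,"rx":0,"ry":0,"rz":0,"fingers":-1}
    - {"x":0,"y":0.0025,"z":0,"rx":0,"ry":0,"rz":0,"fingers":-1}
    - {"x":0,"y":0.0025,"z":0,"rx":0,"ry":0,"rz":0,"fingers":-1}

```text
t: 3.9
ee_pos: [0.6265, 0.0773, 0.2531]
orientation: [0.0, 0.098, 0.995, 0.0]
contact_force: [1.4, 6.1, 5.4]
opening: 0.0191
grip_force: 60.5
```

Call:
move_arm:
  rows:
    - {"x":0.0098,"y":-0.002,"z":0,"rx":0,"ry":0,"rz":0,"fingers":-1}
    - {"x":0.0196,"y":-0.004,"z":0,"rx":0,"ry":0,"rz":0,"fingers":-1}
    - {"x":0.0294,"y":-0.006,"z":0,"rx":0,"ry":0,"rz":0,"fingers":-1}
    - {"x":0.0392,"y":-0.008,"z":0,"rx":0,"ry":0,"rz":0,"fingers":-1}
    - {"x":0.049,"y":-0.01,"z":0,"rx":0,"ry":0,"rz":0,"fingers":-1}
    - {"x":0.049,"y":-0.01,"z":0,"rx":0,"ry":0,"rz":0,"fingers":-1}
    - {"x":0.049,"y":-0.01,"z":0,"rx":0,"ry":0,"rz":0,"fingers":-1}

```text
t: 4.6
ee_pos: [0.6455, 0.0734, 0.2531]
orientation: [-0.0, 0.097, 0.995, 0.001]
contact_force: [-8.0, 7.1, 11.2]
opening: 0.0196
grip_force: 61.3
```

Call:
move_arm:
  rows:
    - {"x":0.005,"y":0.001,"z":0.001,"rx":0,"ry":0,"rz":0,"fingers":-1}
    - {"x":0.01,"y":0,"z":0.001,"rx":0,"ry":0,"rz":0,"fingers":-1}
    - {"x":0.0145,"y":-0.001,"z":0.001,"rx":0,"ry":0,"rz":0,"fingers":-1}
    - {"x":0.0145,"y":-0.001,"z":0.001,"rx":0,"ry":0,"rz":0,"fingers":-1}
    - {"x":0.0145,"y":-0.001,"z":0.001,"rx":0,"ry":0,"rz":0,"fingers":-1}

```text
t: 5.1
ee_pos: [0.6508, 0.0726, 0.2531]
orientation: [-0.001, 0.098, 0.995, -0.0]
contact_force: [-10.4, 2.9, 9.6]
opening: 0.0192
grip_force: 61.2
```

Call:
move_arm:
  rows:
    - {"x":-0.003,"y":0.0005,"z":0,"rx":0,"ry":0,"rz":0,"fingers":-1}
    - {"x":-0.006,"y":0.001,"z":0,"rx":0,"ry":0,"rz":0,"fingers":-1}
    - {"x":-0.006,"y":0.001,"z":0,"rx":0,"ry":0,"rz":0,"fingers":-1}
    - {"x":-0.006,"y":0.001,"z":0,"rx":0,"ry":0,"rz":0,"fingers":-1}

```text
t: 5.5
ee_pos: [0.6483, 0.0731, 0.2531]
orientation: [-0.001, 0.098, 0.995, 0.0]
contact_force: [-10.3, 3.7, 9.6]
opening: 0.0191
grip_force: 61.0
```

Call:
move_arm:
  rows:
    - {"x":0.006,"y":-0.001,"z":0,"rx":0,"ry":0,"rz":0,"fingers":-1}
    - {"x":0.008,"y":-0.0016,"z":0,"rx":0,"ry":0,"rz":0,"fingers":-1}
    - {"x":0.008,"y":-0.0016,"z":0,"rx":0,"ry":0,"rz":0,"fingers":-1}
    - {"x":0.008,"y":-0.0016,"z":0,"rx":0,"ry":0,"rz":0,"fingers":-1}

```text
t: 5.9
ee_pos: [0.6515, 0.0724, 0.2531]
orientation: [-0.001, 0.098, 0.995, 0.0]
contact_force: [-10.1, 3.1, 9.8]
opening: 0.019
grip_force: 61.2
```

Call:
move_arm:
  rows:
    - {"x":-0.003,"y":0.0006,"z":0,"rx":0,"ry":0,"rz":0,"fingers":-1}
    - {"x":-0.006,"y":0.0012,"z":0,"rx":0,"ry":0,"rz":0,"fingers":-1}
    - {"x":-0.006,"y":0.0012,"z":0,"rx":0,"ry":0,"rz":0,"fingers":-1}
    - {"x":-0.006,"y":0.0012,"z":0,"rx":0,"ry":0,"rz":0,"fingers":-1}

```text
t: 6.3
ee_pos: [0.6491, 0.0729, 0.2531]
orientation: [-0.001, 0.098, 0.995, 0.0]
contact_force: [-11.6, 3.8, 10.3]
opening: 0.0191
grip_force: 61.1
```

Call:
move_arm:
  rows:
    - {"x":0.006,"y":-0.001,"z":0,"rx":0,"ry":0,"rz":0,"fingers":-1}
    - {"x":0.008,"y":-0.0016,"z":0,"rx":0,"ry":0,"rz":0,"fingers":-1}
    - {"x":0.008,"y":-0.0016,"z":0,"rx":0,"ry":0,"rz":0,"fingers":-1}
    - {"x":0.008,"y":-0.0016,"z":0,"rx":0,"ry":0,"rz":0,"fingers":-1}

```text
t: 6.7
ee_pos: [0.6523, 0.0723, 0.2531]
orientation: [-0.001, 0.098, 0.995, 0.0]
contact_force: [-11.7, 3.8, 10.7]
opening: 0.0188
grip_force: 61.3
```

Call:
move_arm:
  rows:
    - {"x":-0.003,"y":0.0006,"z":0,"rx":0,"ry":0,"rz":0,"fingers":-1}
    - {"x":-0.006,"y":0.0012,"z":0,"rx":0,"ry":0,"rz":0,"fingers":-1}
    - {"x":-0.006,"y":0.0012,"z":0,"rx":0,"ry":0,"rz":0,"fingers":-1}
    - {"x":-0.006,"y":0.0012,"z":0,"rx":0,"ry":0,"rz":0,"fingers":-1}

```text
t: 7.1
ee_pos: [0.6499, 0.0727, 0.2531]
orientation: [-0.001, 0.098, 0.995, 0.0]
contact_force: [-11.5, 2.5, 10.0]
opening: 0.0196
grip_force: 61.2
```

Call:
move_arm:
  rows:
    - {"x":0.006,"y":-0.001,"z":0,"rx":0,"ry":0,"rz":0,"fingers":-1}
    - {"x":0.008,"y":-0.0016,"z":0,"rx":0,"ry":0,"rz":0,"fingers":-1}
    - {"x":0.008,"y":-0.0016,"z":0,"rx":0,"ry":0,"rz":0,"fingers":-1}

```text
t: 7.4
ee_pos: [0.6532, 0.072, 0.2531]
orientation: [-0.001, 0.098, 0.995, 0.0]
contact_force: [-9.6, 3.6, 8.9]
opening: 0.0192
grip_force: 61.1
```

Call:
move_arm:
  rows:
    - {"x":-0.006,"y":0.0012,"z":0,"rx":0,"ry":0,"rz":0,"fingers":-1}
    - {"x":-0.006,"y":0.0012,"z":0,"rx":0,"ry":0,"rz":0,"fingers":-1}
    - {"x":-0.006,"y":0.0012,"z":0,"rx":0,"ry":0,"rz":0,"fingers":-1}

```text
t: 7.7
ee_pos: [0.6506, 0.0726, 0.2531]
orientation: [-0.001, 0.098, 0.995, 0.0]
contact_force: [-12.0, 2.5, 10.5]
opening: 0.0194
grip_force: 61.0
```

Call:
move_arm:
  rows:
    - {"x":0.006,"y":-0.001,"z":0,"rx":0,"ry":0,"rz":0,"fingers":-1}
    - {"x":0.008,"y":-0.0016,"z":0,"rx":0,"ry":0,"rz":0,"fingers":-1}
    - {"x":0.008,"y":-0.0016,"z":0,"rx":0,"ry":0,"rz":0,"fingers":-1}

```text
t: 8.0
ee_pos: [0.654, 0.0719, 0.2531]
orientation: [-0.001, 0.098, 0.995, 0.0]
contact_force: [-10.6, 4.1, 8.9]
opening: 0.0189
grip_force: 61.1
```

Call:
move_arm:
  rows:
    - {"x":-0.006,"y":0.0012,"z":0,"rx":0,"ry":0,"rz":0,"fingers":-1}
    - {"x":-0.006,"y":0.0012,"z":0,"rx":0,"ry":0,"rz":0,"fingers":-1}
    - {"x":-0.006,"y":0.0012,"z":0,"rx":0,"ry":0,"rz":0,"fingers":-1}

```text
t: 8.3
ee_pos: [0.6513, 0.0725, 0.2531]
orientation: [-0.001, 0.098, 0.995, 0.0]
contact_force: [-11.9, 3.1, 10.8]
opening: 0.0196
grip_force: 61.1
```

Call:
move_arm:
  rows:
    - {"x":0.006,"y":-0.001,"z":0,"rx":0,"ry":0,"rz":0,"fingers":-1}
    - {"x":0.008,"y":-0.0016,"z":0,"rx":0,"ry":0,"rz":0,"fingers":-1}
    - {"x":0.008,"y":-0.0016,"z":0,"rx":0,"ry":0,"rz":0,"fingers":-1}

```text
t: 8.6
ee_pos: [0.6548, 0.0717, 0.2531]
orientation: [-0.001, 0.098, 0.995, 0.0]
contact_force: [-10.9, 3.5, 9.0]
opening: 0.0191
grip_force: 61.2
```

Call:
move_arm:
  rows:
    - {"x":-0.006,"y":0.0012,"z":0,"rx":0,"ry":0,"rz":0,"fingers":-1}
    - {"x":-0.006,"y":0.0012,"z":0,"rx":0,"ry":0,"rz":0,"fingers":-1}
    - {"x":-0.006,"y":0.0012,"z":0,"rx":0,"ry":0,"rz":0,"fingers":-1}

```text
t: 8.9
ee_pos: [0.6521, 0.0723, 0.2531]
orientation: [-0.001, 0.098, 0.995, 0.0]
contact_force: [-12.8, 4.1, 10.5]
opening: 0.0193
grip_force: 61.1
```

Call:
move_arm:
  rows:
    - {"x":0.006,"y":-0.001,"z":0,"rx":0,"ry":0,"rz":0,"fingers":-1}
    - {"x":0.008,"y":-0.0016,"z":0,"rx":0,"ry":0,"rz":0,"fingers":-1}
    - {"x":0.008,"y":-0.0016,"z":0,"rx":0,"ry":0,"rz":0,"fingers":-1}

```text
t: 9.2
ee_pos: [0.6556, 0.0716, 0.2531]
orientation: [-0.001, 0.098, 0.995, 0.0]
contact_force: [-10.9, 3.9, 10.3]
opening: 0.019
grip_force: 61.2
```

Call:
move_arm:
  rows:
    - {"x":-0.006,"y":0.0012,"z":0,"rx":0,"ry":0,"rz":0,"fingers":-1}
    - {"x":-0.006,"y":0.0012,"z":0,"rx":0,"ry":0,"rz":0,"fingers":-1}
    - {"x":-0.006,"y":0.0012,"z":0,"rx":0,"ry":0,"rz":0,"fingers":-1}

```text
t: 9.5
ee_pos: [0.6531, 0.0721, 0.2531]
orientation: [-0.001, 0.098, 0.995, 0.0]
contact_force: [-11.8, 3.0, 9.8]
opening: 0.0191
grip_force: 61.1
```

Call:
move_arm:
  rows:
    - {"x":0.006,"y":-0.001,"z":0,"rx":0,"ry":0,"rz":0,"fingers":-1}
    - {"x":0.008,"y":-0.0016,"z":0,"rx":0,"ry":0,"rz":0,"fingers":-1}
    - {"x":0.008,"y":-0.0016,"z":0,"rx":0,"ry":0,"rz":0,"fingers":-1}

```text
t: 9.8
ee_pos: [0.6564, 0.0715, 0.2531]
orientation: [-0.001, 0.098, 0.995, 0.0]
contact_force: [-11.6, 4.0, 10.2]
opening: 0.0197
grip_force: 61.2
```

Call:
move_arm:
  rows:
    - {"x":-0.006,"y":0.0012,"z":0,"rx":0,"ry":0,"rz":0,"fingers":-1}
    - {"x":-0.006,"y":0.0012,"z":0,"rx":0,"ry":0,"rz":0,"fingers":-1}
    - {"x":-0.006,"y":0.0012,"z":0,"rx":0,"ry":0,"rz":0,"fingers":-1}

```text
t: 10.1
ee_pos: [0.6538, 0.0719, 0.2531]
orientation: [-0.001, 0.098, 0.995, 0.0]
contact_force: [-11.8, 3.7, 10.1]
opening: 0.0194
grip_force: 61.1
```

Call:
move_arm:
  rows:
    - {"x":0.006,"y":-0.001,"z":0,"rx":0,"ry":0,"rz":0,"fingers":-1}
    - {"x":0.008,"y":-0.0016,"z":0,"rx":0,"ry":0,"rz":0,"fingers":-1}
    - {"x":0.008,"y":-0.0016,"z":0,"rx":0,"ry":0,"rz":0,"fingers":-1}

```text
t: 10.4
ee_pos: [0.6571, 0.0713, 0.2531]
orientation: [-0.001, 0.098, 0.995, 0.0]
contact_force: [-11.1, 3.0, 9.8]
opening: 0.0192
grip_force: 61.2
```

Call:
move_arm:
  rows:
    - {"x":-0.006,"y":0.0012,"z":0,"rx":0,"ry":0,"rz":0,"fingers":-1}
    - {"x":-0.006,"y":0.0012,"z":0,"rx":0,"ry":0,"rz":0,"fingers":-1}
    - {"x":-0.006,"y":0.0012,"z":0,"rx":0,"ry":0,"rz":0,"fingers":-1}

```text
t: 10.7
ee_pos: [0.6546, 0.0718, 0.2531]
orientation: [-0.001, 0.098, 0.995, 0.0]
contact_force: [-12.4, 2.6, 9.9]
opening: 0.0194
grip_force: 61.1
```

Forces grow less than 0.42 N/mm, so I'll check the handle against the fingers.

```bash
python3 look.py w3
python3 - <<'E'
import cv2
i=cv2.imread("pics/w3.png")[80:400,170:470];cv2.imwrite("pics/w3c.png",cv2.resize(i,None,fx=1.85,fy=1.85,interpolation=cv2.INTER_CUBIC))
E
```

```text
10.7 [0.65462082 0.07180255 0.25310535] [-1.31448055e-03  9.76138736e-02  9.95223494e-01  2.41772447e-05] [-12.43968869   2.58872929   9.92441662]
```

View pics/w3c.png

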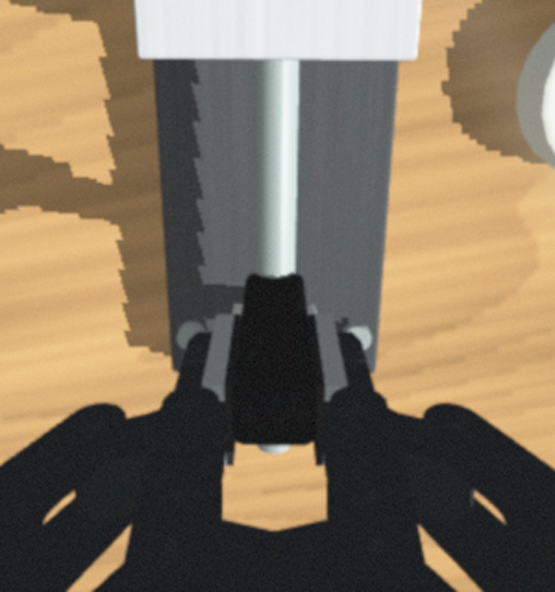

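The handle sits squarely between the pads: front foot at row 229 (crop 275), rear top edge at row 319 (crop 442), column about 319.

Run:
```python
from wfit import *
q=[.52266,.09780,2.9425]
print("hood rear edge",wproj("w3",w(q,[(-.055,0,.088)])),"seen",80+59/1.85)
for d in np.arange(20,36,2)/1e3: print(d,wproj("w3",w(q,[(-.098-d,0,.052),(-.112-d,0,.118),(-.105-d,.01,.118),(-.105-d,-.01,.118)])).round(1).tolist())
```

```text
hood rear edge [[319.82783233 112.82511387]] seen 111.89189189189189
0.02 [[318.9, 218.8], [318.9, 309.7], [294.4, 295.2], [343.6, 295.5]]
0.022 [[318.8, 221.9], [318.9, 313.7], [294.5, 299.4], [343.4, 299.6]]
0.024 [[318.8, 224.9], [318.8, 317.6], [294.6, 303.5], [343.3, 303.7]]
0.026 [[318.8, 227.9], [318.8, 321.5], [294.7, 307.5], [343.1, 307.8]]
0.028 [[318.8, 230.9], [318.8, 325.4], [294.8, 311.6], [343.0, 311.8]]
0.03 [[318.8, 233.9], [318.8, 329.2], [294.9, 315.5], [342.8, 315.8]]
0.032 [[318.7, 236.8], [318.7, 333.0], [295.0, 319.5], [342.7, 319.7]]
0.034 [[318.7, 239.8], [318.7, 336.8], [295.1, 323.4], [342.5, 323.6]]
```

The handle is at about 26 mm of draw, roughly 2.5 mm behind the tool, so there's slow creep in the grip. I'll unload the vertical force and continue with slightly larger net steps.

Call:
move_arm:
  rows:
    - {"x":0.006,"y":-0.001,"z":0.003,"rx":0,"ry":0,"rz":0,"fingers":-1}
    - {"x":0.0085,"y":-0.0016,"z":0.003,"rx":0,"ry":0,"rz":0,"fingers":-1}
    - {"x":0.0085,"y":-0.0016,"z":0.003,"rx":0,"ry":0,"rz":0,"fingers":-1}

```text
t: 11.05
ee_pos: [0.6577, 0.0712, 0.2531]
orientation: [-0.002, 0.098, 0.995, -0.0]
contact_force: [-10.8, 5.3, -0.6]
opening: 0.019
grip_force: 60.1
```

Call:
move_arm:
  rows:
    - {"x":-0.006,"y":0.0012,"z":0,"rx":0,"ry":0,"rz":0,"fingers":-1}
    - {"x":-0.006,"y":0.0012,"z":0,"rx":0,"ry":0,"rz":0,"fingers":-1}

```text
t: 11.25
ee_pos: [0.6551, 0.0717, 0.2532]
orientation: [-0.002, 0.098, 0.995, -0.0]
contact_force: [-11.6, 5.8, 0.2]
opening: 0.0195
grip_force: 59.9
```

Call:
move_arm:
  rows:
    - {"x":0.006,"y":-0.001,"z":0,"rx":0,"ry":0,"rz":0,"fingers":-1}
    - {"x":0.0085,"y":-0.0016,"z":0,"rx":0,"ry":0,"rz":0,"fingers":-1}
    - {"x":0.0085,"y":-0.0016,"z":0,"rx":0,"ry":0,"rz":0,"fingers":-1}

```text
t: 11.55
ee_pos: [0.6587, 0.071, 0.2531]
orientation: [-0.002, 0.098, 0.995, -0.0]
contact_force: [-11.6, 4.4, 0.4]
opening: 0.0195
grip_force: 60.1
```

Call:
move_arm:
  rows:
    - {"x":-0.006,"y":0.0012,"z":0,"rx":0,"ry":0,"rz":0,"fingers":-1}
    - {"x":-0.006,"y":0.0012,"z":0,"rx":0,"ry":0,"rz":0,"fingers":-1}

```text
t: 11.75
ee_pos: [0.6561, 0.0715, 0.2532]
orientation: [-0.002, 0.098, 0.995, -0.0]
contact_force: [-11.7, 3.7, 0.1]
opening: 0.0192
grip_force: 60.0
```

Call:
move_arm:
  rows:
    - {"x":0.006,"y":-0.001,"z":0,"rx":0,"ry":0,"rz":0,"fingers":-1}
    - {"x":0.0085,"y":-0.0016,"z":0,"rx":0,"ry":0,"rz":0,"fingers":-1}
    - {"x":0.0085,"y":-0.0016,"z":0,"rx":0,"ry":0,"rz":0,"fingers":-1}

```text
t: 12.05
ee_pos: [0.6597, 0.0708, 0.2531]
orientation: [-0.002, 0.098, 0.995, -0.0]
contact_force: [-12.0, 3.6, 0.6]
opening: 0.0192
grip_force: 60.1
```

Call:
move_arm:
  rows:
    - {"x":-0.006,"y":0.0012,"z":0,"rx":0,"ry":0,"rz":0,"fingers":-1}
    - {"x":-0.006,"y":0.0012,"z":0,"rx":0,"ry":0,"rz":0,"fingers":-1}

```text
t: 12.25
ee_pos: [0.657, 0.0714, 0.2531]
orientation: [-0.003, 0.098, 0.995, -0.0]
contact_force: [-12.9, 3.6, 0.5]
opening: 0.0191
grip_force: 60.0
```

Call:
move_arm:
  rows:
    - {"x":0.006,"y":-0.001,"z":0,"rx":0,"ry":0,"rz":0,"fingers":-1}
    - {"x":0.0085,"y":-0.0016,"z":0,"rx":0,"ry":0,"rz":0,"fingers":-1}
    - {"x":0.0085,"y":-0.0016,"z":0,"rx":0,"ry":0,"rz":0,"fingers":-1}

```text
t: 12.55
ee_pos: [0.6606, 0.0706, 0.2531]
orientation: [-0.002, 0.098, 0.995, -0.0]
contact_force: [-13.0, 4.5, 0.8]
opening: 0.0191
grip_force: 60.1
```

Call:
move_arm:
  rows:
    - {"x":-0.006,"y":0.0012,"z":0,"rx":0,"ry":0,"rz":0,"fingers":-1}
    - {"x":-0.006,"y":0.0012,"z":0,"rx":0,"ry":0,"rz":0,"fingers":-1}

```text
t: 12.75
ee_pos: [0.658, 0.0712, 0.2532]
orientation: [-0.002, 0.098, 0.995, -0.0]
contact_force: [-11.8, 3.4, 1.5]
opening: 0.0191
grip_force: 60.0
```

```bash
python3 look.py w4
python3 - <<'E'
import cv2,numpy as np
for n in("w3","w4"):
    g=cv2.imread(f"pics/{n}.png")[:,:,1].astype(int)
    print(n,"foot col",g[215:245,317:322].mean(1).round().astype(int).tolist(),"rear",g[305:340,317:322].mean(1).round().astype(int).tolist())
E
```

```text
12.75 [0.65804519 0.07118502 0.25315138] [-2.48324497e-03  9.75999636e-02  9.95222619e-01 -1.35973458e-04] [-11.83861661   3.41987692   1.48120584]
w3 foot col [202, 201, 202, 202, 202, 203, 202, 202, 202, 203, 203, 202, 200, 189, 144, 78, 31, 27, 23, 25, 23, 24, 23, 23, 25, 23, 26, 25, 25, 26] rear [25, 29, 26, 27, 25, 27, 27, 25, 27, 27, 25, 23, 26, 26, 43, 118, 180, 206, 206, 202, 195, 190, 191, 189, 185, 183, 182, 181, 178, 178, 181, 185, 186, 184, 184]
w4 foot col [204, 203, 202, 203, 203, 204, 203, 202, 203, 203, 204, 200, 170, 117, 101, 73, 33, 25, 23, 25, 27, 23, 26, 23, 24, 24, 27, 24, 21, 20] rear [26, 26, 24, 24, 26, 27, 24, 27, 25, 25, 24, 24, 27, 25, 56, 145, 201, 206, 207, 205, 196, 188, 185, 183, 183, 180, 180, 182, 183, 186, 187, 186, 185, 184, 180]
```

Call:
move_arm:
  rows:
    - {"x":0.006,"y":-0.001,"z":0,"rx":0,"ry":0,"rz":0,"fingers":-1}
    - {"x":0.008,"y":-0.0016,"z":0,"rx":0,"ry":0,"rz":0,"fingers":-1}
    - {"x":0.008,"y":-0.0016,"z":0,"rx":0,"ry":0,"rz":0,"fingers":-1}

```text
t: 13.1
ee_pos: [0.6614, 0.0705, 0.2532]
orientation: [-0.002, 0.098, 0.995, -0.0]
contact_force: [-12.7, 3.8, 0.6]
opening: 0.0191
grip_force: 60.2
```

Call:
move_arm:
  rows:
    - {"x":-0.006,"y":0.0012,"z":0,"rx":0,"ry":0,"rz":0,"fingers":-1}
    - {"x":-0.006,"y":0.0012,"z":0,"rx":0,"ry":0,"rz":0,"fingers":-1}

```text
t: 13.3
ee_pos: [0.6588, 0.071, 0.2532]
orientation: [-0.002, 0.098, 0.995, -0.0]
contact_force: [-13.0, 4.1, 0.3]
opening: 0.019
grip_force: 60.1
```

Call:
move_arm:
  rows:
    - {"x":0.006,"y":-0.001,"z":0,"rx":0,"ry":0,"rz":0,"fingers":-1}
    - {"x":0.008,"y":-0.0016,"z":0,"rx":0,"ry":0,"rz":0,"fingers":-1}
    - {"x":0.008,"y":-0.0016,"z":0,"rx":0,"ry":0,"rz":0,"fingers":-1}

```text
t: 13.6
ee_pos: [0.6622, 0.0703, 0.2531]
orientation: [-0.003, 0.098, 0.995, -0.0]
contact_force: [-13.0, 3.6, 1.5]
opening: 0.0193
grip_force: 60.2
```

Call:
move_arm:
  rows:
    - {"x":-0.006,"y":0.0012,"z":0,"rx":0,"ry":0,"rz":0,"fingers":-1}
    - {"x":-0.006,"y":0.0012,"z":0,"rx":0,"ry":0,"rz":0,"fingers":-1}

```text
t: 13.8
ee_pos: [0.6596, 0.0709, 0.2531]
orientation: [-0.003, 0.098, 0.995, -0.0]
contact_force: [-13.4, 3.8, -0.1]
opening: 0.0194
grip_force: 60.1
```

Call:
move_arm:
  rows:
    - {"x":0.006,"y":-0.001,"z":0,"rx":0,"ry":0,"rz":0,"fingers":-1}
    - {"x":0.008,"y":-0.0016,"z":0,"rx":0,"ry":0,"rz":0,"fingers":-1}
    - {"x":0.008,"y":-0.0016,"z":0,"rx":0,"ry":0,"rz":0,"fingers":-1}

```text
t: 14.1
ee_pos: [0.663, 0.0702, 0.2531]
orientation: [-0.003, 0.098, 0.995, -0.0]
contact_force: [-14.2, 4.2, 1.5]
opening: 0.0192
grip_force: 60.2
```

Call:
move_arm:
  rows:
    - {"x":-0.006,"y":0.0012,"z":0,"rx":0,"ry":0,"rz":0,"fingers":-1}
    - {"x":-0.006,"y":0.0012,"z":0,"rx":0,"ry":0,"rz":0,"fingers":-1}

```text
t: 14.3
ee_pos: [0.6604, 0.0707, 0.2531]
orientation: [-0.003, 0.098, 0.995, -0.0]
contact_force: [-12.6, 3.7, 1.0]
opening: 0.0192
grip_force: 60.1
```

Call:
move_arm:
  rows:
    - {"x":0.006,"y":-0.001,"z":0,"rx":0,"ry":0,"rz":0,"fingers":-1}
    - {"x":0.008,"y":-0.0016,"z":0,"rx":0,"ry":0,"rz":0,"fingers":-1}
    - {"x":0.008,"y":-0.0016,"z":0,"rx":0,"ry":0,"rz":0,"fingers":-1}

```text
t: 14.6
ee_pos: [0.6637, 0.07, 0.2531]
orientation: [-0.003, 0.098, 0.995, -0.0]
contact_force: [-14.5, 3.7, 1.3]
opening: 0.0192
grip_force: 60.3
```

Call:
move_arm:
  rows:
    - {"x":-0.006,"y":0.0012,"z":0,"rx":0,"ry":0,"rz":0,"fingers":-1}
    - {"x":-0.006,"y":0.0012,"z":0,"rx":0,"ry":0,"rz":0,"fingers":-1}

```text
t: 14.8
ee_pos: [0.6611, 0.0705, 0.2531]
orientation: [-0.003, 0.098, 0.995, -0.0]
contact_force: [-14.1, 4.5, 0.7]
opening: 0.0196
grip_force: 60.1
```

Call:
move_arm:
  rows:
    - {"x":0.006,"y":-0.001,"z":0,"rx":0,"ry":0,"rz":0,"fingers":-1}
    - {"x":0.008,"y":-0.0016,"z":0,"rx":0,"ry":0,"rz":0,"fingers":-1}
    - {"x":0.008,"y":-0.0016,"z":0,"rx":0,"ry":0,"rz":0,"fingers":-1}

```text
t: 15.1
ee_pos: [0.6645, 0.0699, 0.2531]
orientation: [-0.003, 0.098, 0.995, -0.0]
contact_force: [-14.4, 3.7, 2.0]
opening: 0.0193
grip_force: 60.3
```

Call:
move_arm:
  rows:
    - {"x":-0.006,"y":0.0012,"z":0,"rx":0,"ry":0,"rz":0,"fingers":-1}
    - {"x":-0.006,"y":0.0012,"z":0,"rx":0,"ry":0,"rz":0,"fingers":-1}

```text
t: 15.3
ee_pos: [0.6619, 0.0704, 0.2531]
orientation: [-0.003, 0.098, 0.995, -0.0]
contact_force: [-15.3, 3.6, 1.5]
opening: 0.0193
grip_force: 60.2
```

Call:
move_arm:
  rows:
    - {"x":0.006,"y":-0.001,"z":0,"rx":0,"ry":0,"rz":0,"fingers":-1}
    - {"x":0.008,"y":-0.0016,"z":0,"rx":0,"ry":0,"rz":0,"fingers":-1}
    - {"x":0.008,"y":-0.0016,"z":0,"rx":0,"ry":0,"rz":0,"fingers":-1}

```text
t: 15.6
ee_pos: [0.6652, 0.0697, 0.2531]
orientation: [-0.003, 0.098, 0.995, -0.0]
contact_force: [-15.1, 3.8, 2.8]
opening: 0.0192
grip_force: 60.3
```

Call:
move_arm:
  rows:
    - {"x":-0.006,"y":0.0012,"z":0,"rx":0,"ry":0,"rz":0,"fingers":-1}
    - {"x":-0.006,"y":0.0012,"z":0,"rx":0,"ry":0,"rz":0,"fingers":-1}

```text
t: 15.8
ee_pos: [0.6637, 0.07, 0.2532]
orientation: [-0.001, 0.098, 0.995, -0.0]
contact_force: [-4.6, 1.7, -8.5]
opening: 0.0195
grip_force: 59.9
```

The pull dropped sharply on backing off, so it looks caught. I'll settle and read again.

Call:
move_arm:
  rows:
    - {"x":0,"y":0,"z":0,"rx":0,"ry":0,"rz":0,"fingers":-1}
    - {"x":0,"y":0,"z":0,"rx":0,"ry":0,"rz":0,"fingers":-1}

```text
t: 16.0
ee_pos: [0.6638, 0.07, 0.2532]
orientation: [-0.001, 0.098, 0.995, -0.0]
contact_force: [-7.0, 2.1, -7.9]
opening: 0.0195
grip_force: 59.9
```

Call:
move_arm:
  rows:
    - {"x":-0.002,"y":0.0004,"z":0,"rx":0,"ry":0,"rz":0,"fingers":-1}
    - {"x":-0.002,"y":0.0004,"z":0,"rx":0,"ry":0,"rz":0,"fingers":-1}
    - {"x":-0.002,"y":0.0004,"z":0,"rx":0,"ry":0,"rz":0,"fingers":-1}

```text
t: 16.3
ee_pos: [0.6634, 0.0701, 0.2533]
orientation: [-0.001, 0.098, 0.995, -0.0]
contact_force: [1.1, -0.0, -21.4]
opening: 0.0195
grip_force: 59.2
```

Confirmed: 0.8 mm of forward command changed the force by 8 N, so the sear is holding. I'll unload z, then open the fingers.

Call:
move_arm:
  rows:
    - {"x":0,"y":0,"z":-0.003,"rx":0,"ry":0,"rz":0,"fingers":-1}
    - {"x":0,"y":0,"z":-0.003,"rx":0,"ry":0,"rz":0,"fingers":-1}

```text
t: 16.5
ee_pos: [0.6634, 0.0701, 0.2532]
orientation: [-0.0, 0.098, 0.995, -0.0]
contact_force: [-6.0, -1.1, -8.5]
opening: 0.0191
grip_force: 60.4
```

Call:
move_arm:
  rows:
    - {"x":0,"y":0,"z":0,"rx":0,"ry":0,"rz":0,"fingers":1}
    - {"x":0,"y":0,"z":0,"rx":0,"ry":0,"rz":0,"fingers":1}
    - {"x":0,"y":0,"z":0,"rx":0,"ry":0,"rz":0,"fingers":1}
    - {"x":0,"y":0,"z":0,"rx":0,"ry":0,"rz":0,"fingers":1}
    - {"x":0,"y":0,"z":0,"rx":0,"ry":0,"rz":0,"fingers":1}
    - {"x":0,"y":0,"z":0,"rx":0,"ry":0,"rz":0,"fingers":1}

```text
t: 17.1
ee_pos: [0.6637, 0.0703, 0.2532]
orientation: [0.0, 0.098, 0.995, 0.0]
contact_force: [1.5, 0.0, -0.0]
opening: 0.0852
grip_force: 0.0
```

Call:
move_arm:
  rows:
    - {"x":0,"y":0,"z":0.04,"rx":0,"ry":0,"rz":0,"fingers":1}
    - {"x":0,"y":0,"z":0.12,"rx":0,"ry":0,"rz":0,"fingers":1}
    - {"x":0,"y":0,"z":0.22,"rx":0,"ry":0,"rz":0,"fingers":1}
    - {"x":0,"y":0,"z":0.28,"rx":0,"ry":0,"rz":0,"fingers":1}
    - {"x":-0.1,"y":0.02,"z":0.28,"rx":0,"ry":0,"rz":0,"fingers":1}
    - {"x":-0.1,"y":0.02,"z":0.28,"rx":0,"ry":0,"rz":0,"fingers":1}
    - {"x":-0.1,"y":0.02,"z":0.28,"rx":0,"ry":0,"rz":0,"fingers":-1}

```text
t: 17.8
ee_pos: [0.623, 0.0784, 0.3652]
orientation: [-0.0, 0.097, 0.995, -0.0]
contact_force: [0.8, -0.7, 0.3]
opening: 0.0731
grip_force: 0.0
```

```bash
python3 look.py w5
```

```text
17.8 [0.62297508 0.07839503 0.36522761] [-2.08957838e-04  9.74860346e-02  9.95236870e-01 -5.10475340e-05] [ 0.76642996 -0.73423992  0.29954544]
```

View pics/w5.png

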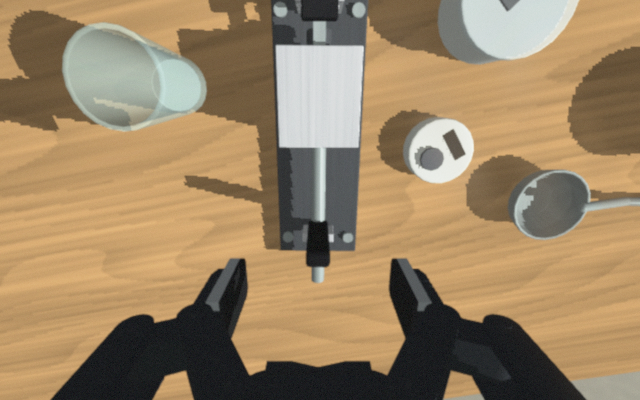

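The punch stays cocked by itself: handle patch now at rows 222–266 (it was 184–221), hand clear. Next I'll move towards the trigger with fingers shut and locate the pad.

Call:
move_arm:
  rows:
    - {"x":-0.1,"y":0.02,"z":0,"rx":0,"ry":0,"rz":0,"fingers":-1}
    - {"x":-0.2,"y":0.04,"z":0,"rx":0,"ry":0,"rz":0,"fingers":-1}
    - {"x":-0.3,"y":0.06,"z":0,"rx":0,"ry":0,"rz":0,"fingers":-1}
    - {"x":-0.3,"y":0.06,"z":0,"rx":0,"ry":0,"rz":0,"fingers":-1}
    - {"x":-0.3,"y":0.06,"z":0,"rx":0,"ry":0,"rz":0,"fingers":-1}
    - {"x":-0.3,"y":0.06,"z":0,"rx":0,"ry":0,"rz":0,"fingers":-1}

```text
t: 18.45
ee_pos: [0.5049, 0.1022, 0.3654]
orientation: [0.001, 0.098, 0.995, 0.0]
contact_force: [0.3, 0.5, -0.4]
opening: -0.0001
grip_force: 0.0
```

```bash
python3 look.py w6
python3 - <<'E'
import cv2
i=cv2.imread("pics/w6.png")[100:340,200:440];cv2.imwrite("pics/w6c.png",cv2.resize(i,None,fx=2.5,fy=2.5,interpolation=cv2.INTER_CUBIC))
from wfit import *
q=[.52266,.09780,2.9425]
for x in(.02,.03,.04,.05,.06,.07):
  print(x,wproj("w6",w(q,[(x,0,.088 if x==.02 else .076)])).round(1))
E
```

```text
18.45 [0.5049101  0.10222965 0.36536391] [5.74518006e-04 9.78271585e-02 9.95203248e-01 1.08972506e-04] [ 0.29174118  0.48564114 -0.44522677]
0.02 [[318.2 200.6]]
0.03 [[318.3 185.6]]
0.04 [[318.3 174.6]]
0.05 [[318.4 163.4]]
0.06 [[318.4 151.8]]
0.07 [[318.5 140. ]]
```

View pics/w6c.png

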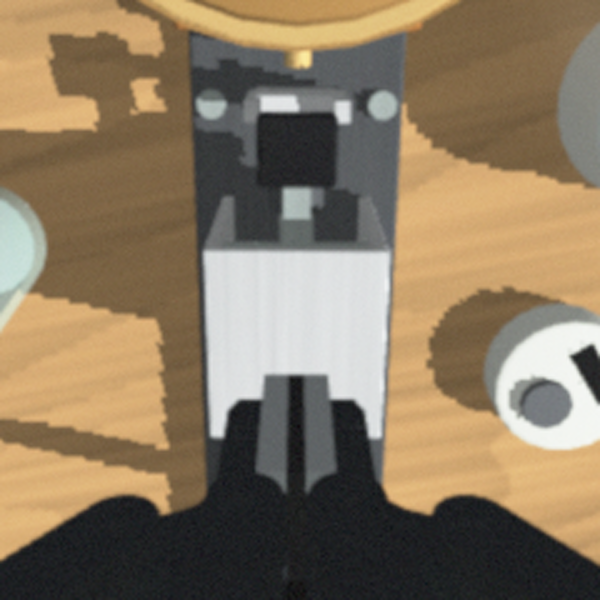

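The pad spans rows 145–175 and columns 303–335, so its centre is at local x ≈ 53 mm; the peg is at crop (300,60). I'll go over the pad and down to just above it.

Call:
move_arm:
  rows:
    - {"x":-0.083,"y":0.0145,"z":0,"rx":0,"ry":0,"rz":0,"fingers":-1}
    - {"x":-0.083,"y":0.0145,"z":-0.05,"rx":0,"ry":0,"rz":0,"fingers":-1}
    - {"x":-0.083,"y":0.0145,"z":-0.12,"rx":0,"ry":0,"rz":0,"fingers":-1}
    - {"x":-0.083,"y":0.0145,"z":-0.19,"rx":0,"ry":0,"rz":0,"fingers":-1}
    - {"x":-0.083,"y":0.0145,"z":-0.24,"rx":0,"ry":0,"rz":0,"fingers":-1}
    - {"x":-0.083,"y":0.0145,"z":-0.265,"rx":0,"ry":0,"rz":0,"fingers":-1}
    - {"x":-0.083,"y":0.0145,"z":-0.275,"rx":0,"ry":0,"rz":0,"fingers":-1}
    - {"x":-0.083,"y":0.0145,"z":-0.275,"rx":0,"ry":0,"rz":0,"fingers":-1}
    - {"x":-0.083,"y":0.0145,"z":-0.275,"rx":0,"ry":0,"rz":0,"fingers":-1}

```text
t: 19.4
ee_pos: [0.4711, 0.1081, 0.256]
orientation: [0.001, 0.098, 0.995, 0.0]
contact_force: [-0.3, 0.6, 0.4]
opening: 0.0
grip_force: 0.0
```

Call:
move_arm:
  rows:
    - {"x":0,"y":0,"z":-0.005,"rx":0,"ry":0,"rz":0,"fingers":-1}
    - {"x":0,"y":0,"z":-0.01,"rx":0,"ry":0,"rz":0,"fingers":-1}
    - {"x":0,"y":0,"z":-0.015,"rx":0,"ry":0,"rz":0,"fingers":-1}
    - {"x":0,"y":0,"z":-0.02,"rx":0,"ry":0,"rz":0,"fingers":-1}
    - {"x":0,"y":0,"z":-0.02,"rx":0,"ry":0,"rz":0,"fingers":-1}

```text
t: 19.9
ee_pos: [0.4701, 0.1082, 0.247]
orientation: [-0.0, 0.098, 0.995, 0.0]
contact_force: [-2.7, 0.9, 3.3]
opening: -0.0003
grip_force: 1.5
```

Call:
move_arm:
  rows:
    - {"x":0,"y":0,"z":-0.0025,"rx":0,"ry":0,"rz":0,"fingers":-1}
    - {"x":0,"y":0,"z":-0.005,"rx":0,"ry":0,"rz":0,"fingers":-1}
    - {"x":0,"y":0,"z":-0.0075,"rx":0,"ry":0,"rz":0,"fingers":-1}
    - {"x":0,"y":0,"z":-0.01,"rx":0,"ry":0,"rz":0,"fingers":-1}
    - {"x":0,"y":0,"z":-0.01,"rx":0,"ry":0,"rz":0,"fingers":-1}

```text
t: 20.4
ee_pos: [0.4703, 0.1081, 0.243]
orientation: [-0.0, 0.098, 0.995, -0.0]
contact_force: [-2.1, 0.6, 2.5]
opening: 0.0
grip_force: 1.9
```

Call:
move_arm:
  rows:
    - {"x":0,"y":0,"z":-0.0025,"rx":0,"ry":0,"rz":0,"fingers":-1}
    - {"x":0,"y":0,"z":-0.005,"rx":0,"ry":0,"rz":0,"fingers":-1}
    - {"x":0,"y":0,"z":-0.005,"rx":0,"ry":0,"rz":0,"fingers":-1}

```text
t: 20.7
ee_pos: [0.4704, 0.1081, 0.2409]
orientation: [-0.0, 0.098, 0.995, -0.0]
contact_force: [-4.5, 0.8, 4.0]
opening: -0.0001
grip_force: 2.4
```

Call:
move_arm:
  rows:
    - {"x":0,"y":0,"z":-0.0025,"rx":0,"ry":0,"rz":0,"fingers":-1}
    - {"x":0,"y":0,"z":-0.0025,"rx":0,"ry":0,"rz":0,"fingers":-1}

```text
t: 20.9
ee_pos: [0.4704, 0.1081, 0.24]
orientation: [-0.0, 0.098, 0.995, -0.0]
contact_force: [-4.8, 0.8, 4.5]
opening: -0.0003
grip_force: 2.5
```

Call:
move_arm:
  rows:
    - {"x":0,"y":0,"z":-0.0025,"rx":0,"ry":0,"rz":0,"fingers":-1}
    - {"x":0,"y":0,"z":-0.0025,"rx":0,"ry":0,"rz":0,"fingers":-1}

```text
t: 21.1
ee_pos: [0.4704, 0.1081, 0.239]
orientation: [-0.0, 0.098, 0.995, -0.0]
contact_force: [-4.3, 1.5, 3.6]
opening: -0.0003
grip_force: 2.7
```

Run:
```python
from cell import cams
import numpy as np
from h import *
c=cams.camera("scene");np.save("s1.npy",c["pixels"])
q=[.52266,.09780,2.9425];g=c["pixels"].astype(int)
for d in range(0,48,4):
    u,v=proj("scene",w(q,[(-.105-d/1e3,0,.09)]))[0];print(d,g[int(round(v))-1:int(round(v))+2,int(round(u))].mean().round())
```

```text
0 58.0
4 54.0
8 51.0
12 54.0
16 68.0
20 75.0
24 78.0
28 73.0
32 74.0
36 74.0
40 78.0
44 73.0
```

Run:
```python
from h import *
a=C["scene"]["px"].astype(int);b=np.load("s1.npy").astype(int);q=[.52266,.09780,2.9425]
for d in range(-8,60,4):
    u,v=proj("scene",w(q,[(-.105-d/1e3,0,.1)]))[0].round().astype(int);print(d,u,v,a[v,u],b[v,u])
```

```text
-8 314 227 [66 57 52] [68 59 54]
-4 313 228 [67 57 52] [67 59 54]
0 312 229 [65 57 51] [67 59 53]
4 311 229 [62 54 46] [65 56 50]
8 310 230 [59 48 41] [61 51 42]
12 309 231 [61 52 44] [62 52 44]
16 307 232 [71 64 59] [72 64 60]
20 306 232 [71 63 59] [73 66 61]
24 305 233 [70 63 58] [73 66 61]
28 304 234 [71 64 59] [73 65 60]
32 303 235 [71 63 57] [74 66 61]
36 302 235 [70 63 58] [73 66 61]
40 301 236 [71 63 59] [74 65 61]
44 300 237 [72 63 58] [74 66 61]
48 298 237 [72 64 59] [75 66 61]
52 297 238 [72 64 59] [75 67 61]
56 296 239 [71 63 58] [74 66 61]
```

Run:
```python
import cv2,numpy as np
from h import C
a=C["scene"]["px"];b=np.load("s1.npy")
d=np.abs(a.astype(int)-b).max(2)[190:275,280:345];print(np.argwhere(d>25)[:10]+[190,280],(d>25).sum())
o=np.vstack([cv2.resize(i[150:270,270:390],None,fx=2.5,fy=2.5,interpolation=cv2.INTER_CUBIC) for i in(a,b)])
cv2.imwrite("pics/cmp.png",o[:,:,::-1])
```

```text
[[190 333]
 [190 334]
 [190 335]
 [190 336]
 [190 337]
 [190 338]
 [190 339]
 [190 340]
 [190 343]
 [190 344]] 63
```

View pics/cmp.png

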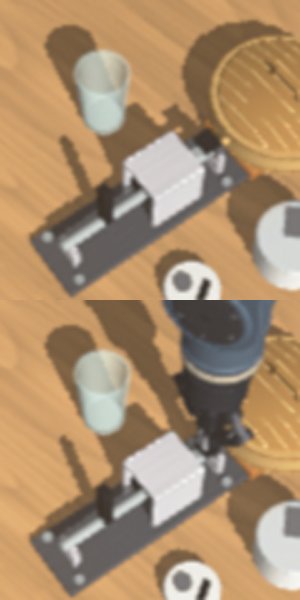

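It has fired: the handle in the lower picture stands at the rest position, (107,500) against (107,203) before. I'll lift clear and check the peg.

Call:
move_arm:
  rows:
    - {"x":0,"y":0,"z":0.02,"rx":0,"ry":0,"rz":0,"fingers":-1}
    - {"x":0,"y":0,"z":0.08,"rx":0,"ry":0,"rz":0,"fingers":-1}
    - {"x":0,"y":0,"z":0.18,"rx":0,"ry":0,"rz":0,"fingers":-1}
    - {"x":0,"y":0,"z":0.28,"rx":0,"ry":0,"rz":0,"fingers":-1}
    - {"x":0.08,"y":-0.015,"z":0.315,"rx":0,"ry":0,"rz":0,"fingers":-1}
    - {"x":0.085,"y":-0.015,"z":0.315,"rx":0,"ry":0,"rz":0,"fingers":-1}
    - {"x":0.085,"y":-0.015,"z":0.315,"rx":0,"ry":0,"rz":0,"fingers":-1}
    - {"x":0.085,"y":-0.015,"z":0.315,"rx":0,"ry":0,"rz":0,"fingers":-1}

```text
t: 21.95
ee_pos: [0.504, 0.102, 0.3647]
orientation: [-0.0, 0.098, 0.995, -0.0]
contact_force: [-0.2, -0.7, -0.5]
opening: -0.0
grip_force: 0.0
```

```bash
python3 look.py w7
python3 - <<'E'
import cv2,numpy as np
o=np.hstack([cv2.resize(cv2.imread(f"pics/{n}.png")[95:215,265:375],None,fx=3.6,fy=3.6,interpolation=cv2.INTER_CUBIC) for n in("w6","w7")])
cv2.imwrite("pics/peg.png",o)
E
```

```text
21.95 [0.50404648 0.10200093 0.36466038] [-4.69495208e-04  9.77923145e-02  9.95206711e-01 -2.13642175e-04] [-0.17622584 -0.664165   -0.4526564 ]
```

View pics/peg.png

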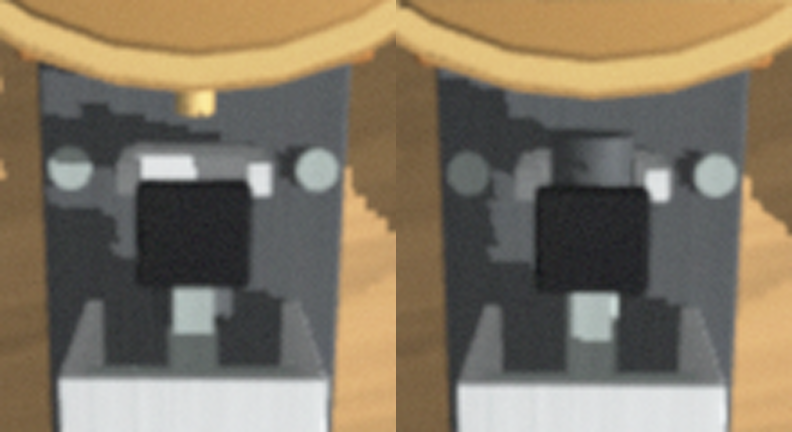

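The peg that stood out at (197,102) before firing has gone into the rim. The hammer face is back at rest at (593,140) and the trigger has sprung back.

```bash
python3 -c "
from cell import workorder
print(workorder.finish_job())"
```

```text
the job is handed in; nothing more can be done
None
```

I cocked the punch until its catch held, let go of the handle and fired it with the thumb trigger; the last wrist picture shows the peg driven into the lid's rim and the striker back at rest, and the job is handed in with no verdict returned.

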